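# Turn the recipe leaf and set the page keeper

### The arm

A 6-joint arm with a two-finger parallel gripper is mounted at the origin on a cart in front of the work surface, level with it; the furniture and walls round the work are solid. World frame = base frame: x ahead of the robot, y to its left, z up, the work surface at z = 0. Lengths are in m, angles in degrees, forces in N, time in s.
With the tool pointing down it reaches from about 0.25 to 0.725 m from the base axis. Payload 9.7 kg.
Tool frame: the origin (TCP) lies on the centre line of the jaws, within the pads' length; the fingertips stand 19 mm ahead of it and the grasp point (between the pads) is the TCP (bot.tcp_to_tips is the z of the fingertips in the tool frame, in m); z points along the fingers, y is the line along which they close (so a half turn about z gives the same grasp; the last joint's range is limited). The gripper opens to 85 mm and grips with 20 to 120 N. Pads are 22 mm wide; open, the fingers measure 114 mm over their backs; the gripper's body (76 mm by 85 mm) begins 54 mm behind the grasp point. The pads swing forward as they close: fully open they stand 13 mm farther back than shut.
Start: joints at [-70.015, 4.979, 10.078, 95.1, 0, 90], TCP at [0.188, -0.517, 0.25] pointing down, gripper open.
Joint ranges: [-179.16, 179.16], [-48.56, 103.87], [-65.8, 70.77], [-126.05, 130.52], [-82.76, 87.17], [-180, 180]. Speed limits (degrees/s): [127.2, 127.2, 147.25, 180, 180, 180].

### API

Orientations are given as [roll, pitch, yaw] about the fixed x, y, z axes, in that order (R = Rz(yaw) Ry(pitch) Rx(roll)).
In Python, from workcell import bot gives the robot as it stands. The module is installed in compiled form; this text tells all that it offers.
- The arm moves only by the tool play_rows, never from a script. Its argument "increments" is a list of rows, each an object with "slide": the shift along the tool's x, y, z in mm, a list of three; "angular": the turn, a rotation vector about the tool's x, y, z in degrees, a list of three; "claw": the opening, from -1 (shut) to 1 (fully open). In form: [{"slide": [x, y, z], "angular": [rx, ry, rz], "claw": claw}, ...]. A call has 1 to 8 rows; each row shifts and turns the commanded pose from where the row before left it, along the tool's axes as they then stand; what a row does not reach is not made up. A row lasts 1/10 s, in which the tool goes at most 50 mm and 8.59 degrees, less where a joint would pass 70% of its speed; a pose out of reach is approached as far as the arm can. A call is refused whole if a number of a shift passes 50 or a number of a turn 8.59, either way. A call with a gripper value outside its range is refused whole. The fingers move at their own pace and stop on an object; "squeeze" is the grip in N (left out, the last holds). Time passes only in rows, so rows that do not move let the fingers close. It gives the time, the measured TCP pose, the force, the opening and the grip force at its end, in the units of the state.
- bot.get_obs(): the state, without advancing time (a new reading comes with each control period).
- bot.camera(name): name is "scene" or "top" or "wrist"; returns the picture (420x560x3 uint8, red, green, blue); there is no depth.
- bot.camera_info(name): a dict with "fovy" (degrees; the focal length in pixels is half the picture's height over the tangent of half this angle, whatever the lens; pixels are square), "cx", "cy" (the principal point, pixels), "R" (3x3) and "t" (3): a world point X has camera coordinates R X + t. Camera axes: x right, y down, z forward; pixel columns grow to the right and rows downward; lengths in m; the calibration is good to about 2 mm. A picture is of the moment at which its call begins: read the wrist's pose just before it. camera_info takes no time and is no camera call; for the wrist camera it gives the pose at the moment of the call.
- bot.job_done(): hands the job in; it is judged then, once.
The state is a dict: "time": time; "q": joint angles; "qd": joint speeds; "joint_efforts": joint torques, N m; "ee_pos": TCP position; "tcp_rot": TCP orientation; "wrist_force": force on the tool from outside, world axes, zero at the start; "torque": the same for the moment, N m; "opening": finger opening in m; "grasp_force": force on a finger pad.
Only numpy, scipy, OpenCV 4.12 (cv2) and the standard library are available. Lean on these libraries where they do the work, as an engineer would, in place of code of your own. Each camera call takes 0.05 s, during which the arm holds its last target. There are 200 camera calls.

### The job

Turn the half-raised leaf of the recipe stand over its spine with the fingertips so that it lies flat on the left-hand pages, and only then push the page keeper's knob round until the keeper arm is fully in over that leaf. Only push and press, gently: never grip the leaf or the keeper between the fingers, do not lift or shove the stand, and leave the things around it where they are; finish with the hand clear.

Things in the scene. Friction and masses are not known exactly. Their poses are not given: they have to be found in the camera images.
- recipe_stand: Loose recipe stand, about 1 kg: wooden board 170 (x) x 340 (y) mm, top 14 mm high; white rigid leaves lie on its left (+y) and right (-y) halves, tops 22 mm high, to 125 mm from the spine (tabs to 139) and 75 mm either way in x. Two rings on the spine at x = +-50 mm, 37 mm high. Origin: centre of underside; x along the spine away from the robot, y left, z up; yaw within 0.3 rad.
- spine (a point): Middle of the spine, the axis on which the leaf turns: 24.5 mm straight above the stand's origin. The axis runs along the stand's x.
- tab (a point): Middle of the outer edge of the moving leaf's index tab, 139 mm from the spine axis, on the stand's x = 0. The leaf is a stiff white board, 150 mm along the spine, 5 mm thick, from 6 to 125 mm from the axis; the tab is 36 mm long and continues it to 139 mm. It weighs about 70 g.
- leaf (a joint): Angle of the moving leaf about the spine, rad: 0 lies flat on the right (-y) pages, 1.57 is upright, 3.14 (its stop) lies flat on the left (+y) pages, upper face 27 mm above the worktop, resting firmly. Starts half raised, 0.65 to 1.05. The hinge is stiff: the leaf stays at any angle at which it is left; about 1 N at the tab turns it.
- keeper_pivot (a point): Pivot of the page keeper, on the base at x = 35, y = 157 mm of the stand's frame, at the height of the arm's top (36 mm). The axis is vertical.
- knob_top (a point): Centre of the top of the keeper's upright round knob, 14 mm in diameter, standing from the arm's top (36 mm above the worktop) up to 59 mm, 65 mm from the pivot. The keeper arm is a flat steel bar, 13 mm wide, 6 mm thick, its underside 30 mm above the worktop; it ends 8 mm past the knob axis.
- keeper (a joint): Angle of the keeper about its pivot, rad: 0 points along the stand's +x, clear beside the left pages; it turns clockwise seen from above to 1.57 (its stop), where it points along the stand's -y, in over the left pages. Starts 0 to 0.25. It stays where it is left; about 0.4 N at the knob moves it.
- garlic: Loose garlic bulb, 60 x 60 x 59 mm, in front of the stand, to be left alone. Origin: centre of the underside.
- lime: Loose lime, 53 x 45 x 45 mm, in front of the stand, to be left alone. Origin: centre of the underside.
- spice_jar: Loose spice jar with a black cap, 41 mm across, 105 mm high, behind the stand, to be left alone. Origin: centre of the underside.
- espresso_cup: Loose small cup, 62 x 92 x 51 mm, left of the stand, to be left alone. Origin: centre of the underside.

How it is judged:
By the outcome, as a careful person would: the job done as asked, in the order asked, and still so for the second after the job is handed in, with the robot touching nothing.
It also fails if it takes over 48 s, if anything falls off the work surface, if the arm or the gripper's body presses on something with over 40 N, if the wrist force passes 120 N, or if a joint passes its speed limit or range.

## Working session

There is one attempt and no reset: what is moved stays moved. The work goes in short steps, Python scripts to look and compute and a tool call to move; the robot and the scene stay as the last step left them, time stands still between calls to the robot, and variables do not carry over. Pictures are saved under pics/ and viewed, at most 10 in all, crops included, and the job is handed in when it is done.

Besides the shell and the picture viewer there is one more tool, called as name(argument=value, ...) on one line, values as JSON. play_rows: Moves the arm, as the interface text tells. Its arguments: {"type":"object","properties":{"increments":{"type":"array"},"squeeze":{"type":"number"}},"required":["increments"]}

```bash
mkdir -p pics
python3 - <<'E'
from workcell import bot
import cv2,numpy as np
for n in("scene","top"):
    cv2.imwrite(f"pics/{n}0.png",bot.camera(n)[:,:,::-1])
    i=bot.camera_info(n);print(n,i)
o=bot.get_obs();print(o)
E
```

```text
scene {'fovy': 52.284421166957316, 'cx': 274.80484389851813, 'cy': 208.51439181973666, 'R': array([[-0.65877414, -0.75209386, -0.01927342],
       [-0.37417031,  0.34975317, -0.85887677],
       [ 0.65269688, -0.55859426, -0.51181953]]), 't': array([0.43075203, 0.21531698, 0.6325169 ])}
top {'fovy': 43.646651898479135, 'cx': 277.6673118159331, 'cy': 207.45214536373086, 'R': array([[ 0.02113672, -0.99963877,  0.01660054],
       [-0.99034245, -0.02321005, -0.13668626],
       [ 0.13702218, -0.01355112, -0.99047528]]), 't': array([0.10564896, 0.53836691, 0.99196724])}
{'time': 0.1, 'q': array([-7.00159500e+01,  5.00859332e+00,  1.00416246e+01,  9.51006232e+01,
        6.83734239e-04,  8.99992589e+01]), 'qd': array([ 0.02336341, -0.12418562,  0.18093167, -0.06701364,  0.07032875,
        0.08095218]), 'joint_efforts': array([-1.58360699e-04, -5.21562088e+01,  4.65654194e+01,  1.59840711e-02,
       -1.62983406e-05, -1.81317387e-05]), 'ee_pos': array([ 0.18791053, -0.51671818,  0.24967134]), 'tcp_rot': array([-1.79932408e+02, -6.84608045e-04,  1.99847903e+01]), 'wrist_force': array([-0.79252403,  0.14202981,  0.39720576]), 'torque': array([ 0.00057906,  0.04185789, -0.01929815]), 'grasp_force': 0.0, 'opening': 0.08537805566512918}
```

View pics/scene0.png

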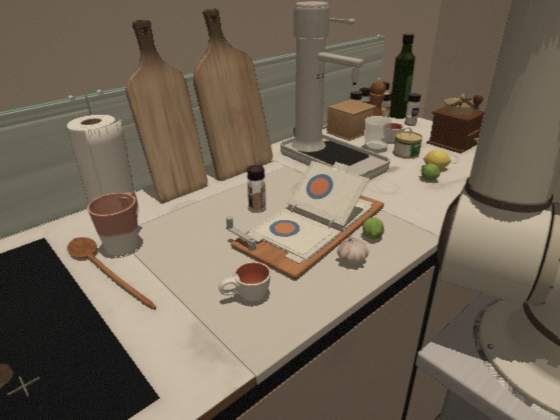

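View pics/top0.png

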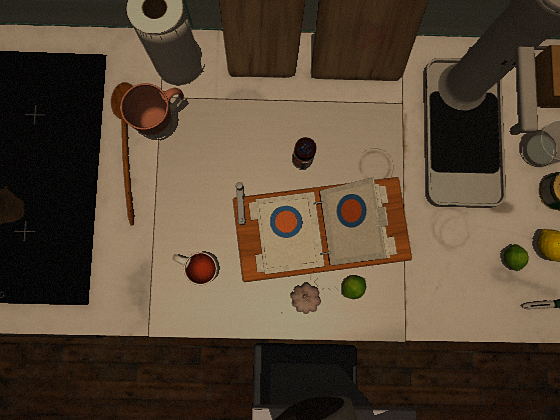

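The scene view shows the stand with its right leaf half raised. In the top view the board corners are near (234,198), (398,178), (411,260) and (243,281), with the knob near (240,186). I'll measure these next.

```bash
cat > h.py <<'E'
import numpy as np,cv2
from workcell import bot
def ray(n,u,v,z,info=None):
    i=info or bot.camera_info(n);f=210/np.tan(np.radians(i["fovy"]/2))
    R,t=i["R"],i["t"];c=-R.T@t;d=R.T@np.array([(u-i["cx"])/f,(v-i["cy"])/f,1])
    return c+d*(z-c[2])/d[2]
def proj(n,X):
    i=bot.camera_info(n);f=210/np.tan(np.radians(i["fovy"]/2))
    p=i["R"]@np.asarray(X)+i["t"];return np.array([f*p[0]/p[2]+i["cx"],f*p[1]/p[2]+i["cy"]])
E
python3 - <<'E'
from h import *
im=cv2.imread("pics/top0.png");hsv=cv2.cvtColor(im,cv2.COLOR_BGR2HSV)
m=cv2.inRange(hsv,(5,110,60),(16,255,255));m[:170]=0;m[290:]=0;m[:,:228]=0;m[:,418:]=0
k=cv2.morphologyEx(m,cv2.MORPH_OPEN,np.ones((3,3)))
p=cv2.findNonZero(k);r=cv2.minAreaRect(p);b=cv2.boxPoints(r)
W=np.array([ray("top",*q,0.014) for q in b]);print(b,W)
# plane rect fit
ys,xs=np.nonzero(k);P=np.array([ray("top",x,y,0.014)[:2]*1000 for x,y in zip(xs,ys)],np.float32)
r=cv2.minAreaRect(P);print(r,cv2.boxPoints(r))
c=cv2.resize(im[165:310,170:430],None,fx=3,fy=3,interpolation=cv2.INTER_CUBIC);cv2.imwrite("pics/c1.png",np.clip(c*1.6,0,255))
s=cv2.imread("pics/scene0.png")[155:305,210:410];cv2.imwrite("pics/c2.png",np.clip(1.6*cv2.resize(s,None,fx=4,fy=4,interpolation=cv2.INTER_CUBIC),0,255))
E
```

```text
[[231.57568 197.49026]
 [400.9709  175.77295]
 [413.7652  275.56854]
 [244.37    297.28586]] [[ 0.55692984  0.21015196  0.014     ]
 [ 0.60962756 -0.13131493  0.014     ]
 [ 0.40938902 -0.15446079  0.014     ]
 [ 0.36019548  0.17864259  0.014     ]]Traceback (most recent call last):
  File "<stdin>", line 8, in <module>
  File "h.py", line 4, in ray
    i=info or bot.camera_info(n);f=210/np.tan(np.radians(i["fovy"]/2))
              ~~~~~~~~~~~~~~~^^^
ValueError: time passes only in moves, steps and waits
```

```bash
sed -i 's/^from workcell import bot/from workcell import bot\nfrom functools import lru_cache\n@lru_cache\ndef ci(n): return bot.camera_info(n)/; s/info or bot.camera_info(n)/info or ci(n)/; s/i=bot.camera_info(n);f/i=ci(n);f/' h.py
python3 - <<'E'
from h import *
im=cv2.imread("pics/top0.png");hsv=cv2.cvtColor(im,cv2.COLOR_BGR2HSV)
m=cv2.inRange(hsv,(5,110,60),(16,255,255));m[:170]=0;m[290:]=0;m[:,:228]=0;m[:,418:]=0
k=cv2.morphologyEx(m,cv2.MORPH_OPEN,np.ones((3,3)))
n,l,st,_=cv2.connectedComponentsWithStats(k);print(st[1:])
for i in range(1,n):
    if st[i,4]<150: k[l==i]=0
ys,xs=np.nonzero(k);P=np.array([ray("top",x,y,0.014)[:2]*1000 for x,y in zip(xs,ys)],np.float32)
r=cv2.minAreaRect(P);print(r,cv2.boxPoints(r))
v=im.copy();v[k>0]=(255,0,255)
c=cv2.resize(im[165:310,170:430],None,fx=3,fy=3,interpolation=cv2.INTER_CUBIC);cv2.imwrite("pics/c1.png",np.clip(c*1.6,0,255))
s=cv2.imread("pics/scene0.png")[155:305,210:410];cv2.imwrite("pics/c2.png",np.clip(1.6*cv2.resize(s,None,fx=4,fy=4,interpolation=cv2.INTER_CUBIC),0,255))
E
```

```text
[[ 236  177  176  105 3675]
 [ 326  185    7    4   21]
 [ 287  187   38   15  205]
 [ 233  198    5   23   88]
 [ 341  199   21   23  375]
 [ 316  204   12   48  251]
 [ 275  211   22   22  389]
 [ 302  287    3    3    9]
 [ 307  287    3    3    9]]
((499.1812744140625, 28.803131103515625), (169.7776336669922, 338.8168640136719), 8.56552505493164) [[ 390.00754  183.67863]
 [ 440.47104 -151.35912]
 [ 608.355   -126.07237]
 [ 557.8915   208.96538]][ WARN:0@0.221] global loadsave.cpp:1063 imwrite_ Unsupported depth image for selected encoder is fallbacked to CV_8U.
```

View pics/c1.png

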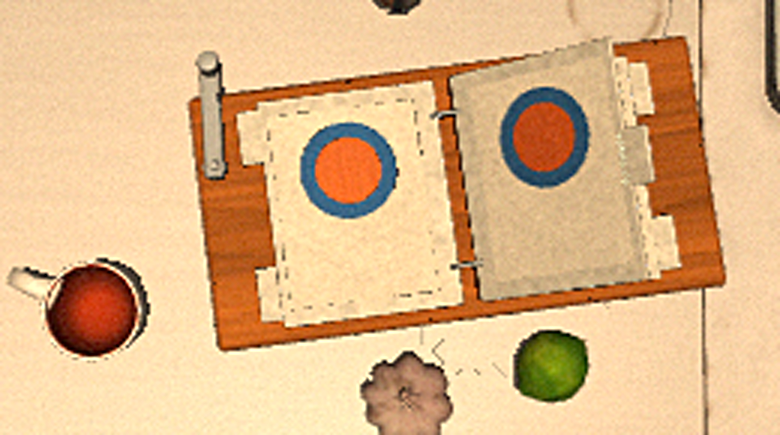

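View pics/c2.png

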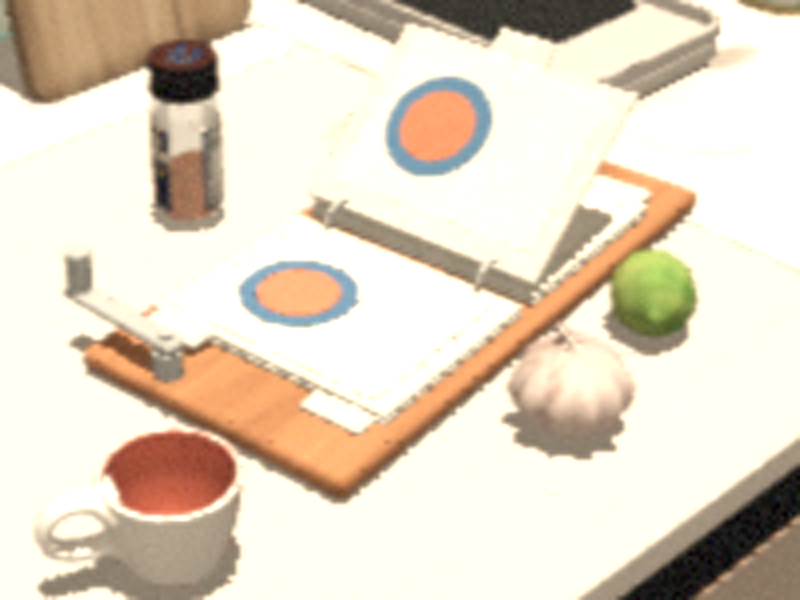

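The crops show the left pages clear, the keeper knob near (239,186) in the full top picture, and the raised leaf's tab edge near (387,216) in top and (341,165) in scene. The board fit of 169.8 x 338.8 mm matches the stated size.

```bash
cat >> h.py <<'E'
C=np.array([.4992,.0288]);yaw=np.radians(8.57)
M=np.array([[np.cos(yaw),-np.sin(yaw)],[np.sin(yaw),np.cos(yaw)]])
def s2w(x,y,z): return np.array([*(C+M@[x/1e3,y/1e3]),z/1e3])
def w2s(p): return np.array([*(M.T@(np.asarray(p)[:2]-C)*1e3),p[2]*1e3])
def st():
    o=bot.get_obs();print("t",round(o["time"],2),"TCP stand",w2s(o["ee_pos"]).round(1),"rot",o["tcp_rot"].round(1),"F",o["wrist_force"].round(1))
E
python3 - <<'E'
from h import *
for a in np.arange(.6,1.11,.05):
    q=s2w(0,-139*np.cos(a),24.5+139*np.sin(a));print(round(a,2),proj("top",q).round(1),proj("scene",q).round(1))
k=w2s(ray("top",239.3,185.7,.059));print("knob",k,np.arctan2(157-k[1],k[0]-35),np.hypot(157-k[1],k[0]-35))
for n,u,v,z in [("jar",305,146,.105),("cup",202,268,.04),("garlic",305,297,.03),("lime",353,287,.022)]: print(n,w2s(ray("top",u,v,z)).round())
st()
E
```

```text
0.6 [388.3 215.6] [342.4 165.9]
0.65 [386.8 215.5] [341.6 164.3]
0.7 [385.1 215.4] [340.7 162.7]
0.75 [383.2 215.4] [339.7 161.2]
0.8 [381.1 215.4] [338.6 159.9]
0.85 [378.9 215.4] [337.4 158.7]
0.9 [376.4 215.5] [336.2 157.6]
0.95 [373.8 215.6] [334.9 156.7]
1.0 [371.  215.8] [333.5 155.9]
1.05 [368.1 215.9] [332.  155.2]
1.1 [365.  216.2] [330.5 154.7]
knob [ 97.63048472 151.00587197  59.        ] 0.09541561981446443 62.91666859651042
jar [148.  20. 105.]
cup [-49. 241.  40.]
garlic [-129.   52.   30.]
lime [-122.  -44.   22.]
t 0.1 TCP stand [-389.1 -493.   249.7] rot [-179.9   -0.    20. ] F [-0.8  0.1  0.4]
```

play_rows(increments=[{"slide": [0,0,0],"angular": [0,0,-8.5],"claw": -1},{"slide": [0,0,0],"angular": [0,0,-8.5],"claw": -1},{"slide": [0,0,0],"angular": [0,0,-8.5],"claw": -1},{"slide": [0,0,0],"angular": [0,0,-8.5],"claw": -1},{"slide": [0,0,0],"angular": [0,0,-8.5],"claw": -1},{"slide": [0,0,0],"angular": [0,0,-8.5],"claw": -1},{"slide": [0,0,0],"angular": [0,0,-8.5],"claw": -1},{"slide": [0,0,0],"angular": [0,0,-8.5],"claw": -1}])

```text
time: 0.9
ee_pos: [0.1879, -0.5168, 0.2499]
tcp_rot: [-180.0, -0.0, 88.3]
wrist_force: [-0.3, -0.3, 0.8]
opening: -0.0002
grasp_force: 0.0
```

play_rows(increments=[{"slide": [0,0,0],"angular": [0,0,-5.3],"claw": -1},{"slide": [0,0,0],"angular": [0,0,-5.3],"claw": -1},{"slide": [25,32,0],"angular": [0,0,0],"claw": -1},{"slide": [25,32,0],"angular": [0,0,0],"claw": -1},{"slide": [25,32,0],"angular": [0,0,0],"claw": -1},{"slide": [25,32,0],"angular": [0,0,0],"claw": -1},{"slide": [25,32,0],"angular": [0,0,0],"claw": -1},{"slide": [25,32,0],"angular": [0,0,0],"claw": -1}])

```text
time: 1.7
ee_pos: [0.3562, -0.3385, 0.25]
tcp_rot: [-180.0, -0.0, 98.6]
wrist_force: [0.9, -0.9, -0.1]
opening: 0.0001
grasp_force: 0.0
```

```bash
python3 -c "
from h import *
st()"
```

```text
t 1.7 TCP stand [-196.1 -341.9  250. ] rot [-180.    -0.    98.6] F [ 0.9 -0.9 -0.1]
```

play_rows(increments=[{"slide": [30,33,0],"angular": [0,0,0],"claw": -1},{"slide": [30,33,0],"angular": [0,0,0],"claw": -1},{"slide": [30,33,0],"angular": [0,0,0],"claw": -1},{"slide": [30,33,0],"angular": [0,0,0],"claw": -1},{"slide": [30,33,30],"angular": [0,0,0],"claw": -1},{"slide": [27,31,30],"angular": [0,0,0],"claw": -1},{"slide": [0,0,40],"angular": [0,0,0],"claw": -1},{"slide": [0,0,40],"angular": [0,0,0],"claw": -1}])

```text
time: 2.5
ee_pos: [0.5209, -0.1373, 0.1111]
tcp_rot: [-180.0, -0.0, 98.7]
wrist_force: [0.6, -0.0, 0.6]
opening: 0.0001
grasp_force: 0.0
```

play_rows(increments=[{"slide": [0,0,20],"angular": [0,0,0],"claw": -1},{"slide": [0,0,7],"angular": [0,0,0],"claw": -1},{"slide": [10,0,0],"angular": [0,0,0],"claw": -1},{"slide": [10,0,0],"angular": [0,0,0],"claw": -1},{"slide": [0,0,0],"angular": [0,0,0],"claw": -1}])

```text
time: 3.0
ee_pos: [0.518, -0.1178, 0.0876]
tcp_rot: [179.9, 0.0, 98.6]
wrist_force: [-1.1, -0.6, 0.8]
opening: -0.0
grasp_force: 0.0
```

```bash
python3 -c "
from h import *
st()
a=bot.camera('scene')[130:270,250:420,::-1];b=bot.camera('top')[165:305,250:420,::-1]
v=np.hstack([cv2.resize(i,None,fx=2.3,fy=2.3) for i in(a,b)]).astype(float)*1.5
cv2.imwrite('pics/p1.png',np.clip(v,0,255).astype(np.uint8))"
```

```text
t 3.0 TCP stand [  -3.2 -147.7   87.6] rot [179.9   0.   98.6] F [-1.1 -0.6  0.8]
```

View pics/p1.png

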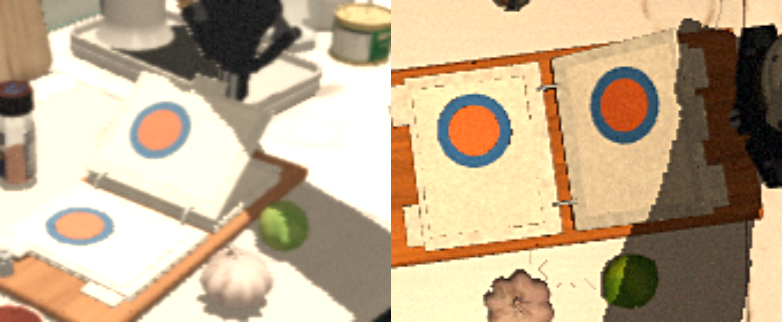

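The view shows the closed fingers just right of the tab, hand over the right end of the board, leaf still at about 0.65 rad. Now the contact and lift arc.

play_rows(increments=[{"slide": [8,3,0],"angular": [0,0,0],"claw": -1},{"slide": [8,0,0],"angular": [0,0,0],"claw": -1},{"slide": [6,0,0],"angular": [0,0,0],"claw": -1},{"slide": [4,0,2],"angular": [0,0,0],"claw": -1},{"slide": [4,0,-5],"angular": [0,0,0],"claw": -1},{"slide": [5,0,-6],"angular": [0,0,0],"claw": -1},{"slide": [5,0,-5],"angular": [0,0,0],"claw": -1},{"slide": [5,0,-5],"angular": [0,0,0],"claw": -1}])

```text
time: 3.9
ee_pos: [0.5137, -0.0735, 0.1056]
tcp_rot: [180.0, 0.0, 98.6]
wrist_force: [-0.2, -1.8, -0.2]
opening: -0.0002
grasp_force: 0.0
```

```bash
python3 -c "
from h import *
st()
a=bot.camera('scene')[130:270,250:420,::-1];b=bot.camera('top')[165:305,250:420,::-1]
v=np.hstack([cv2.resize(i,None,fx=2.3,fy=2.3) for i in(a,b)]).astype(float)*1.5
cv2.imwrite('pics/p2.png',np.clip(v,0,255).astype(np.uint8))"
```

```text
t 3.9 TCP stand [  -0.9 -103.3  105.6] rot [180.    0.   98.6] F [-0.2 -1.8 -0.2]
```

View pics/p2.png

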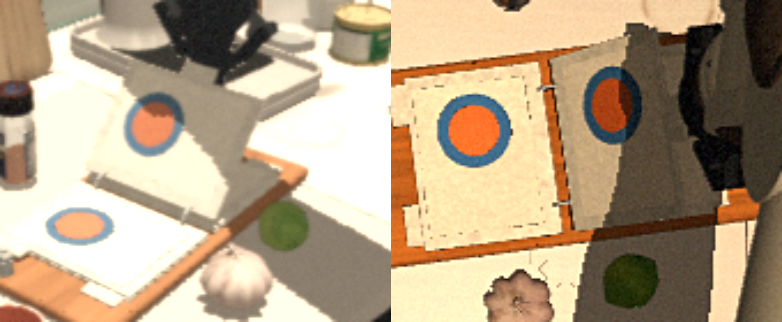

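The leaf is rising with about 1.8 N of contact force and the stand hasn't moved. I'll continue the arc past upright.

play_rows(increments=[{"slide": [5,0,-5],"angular": [0,0,0],"claw": -1},{"slide": [6,0,-5],"angular": [0,0,0],"claw": -1},{"slide": [6,0,-4],"angular": [0,0,0],"claw": -1},{"slide": [6,0,-4],"angular": [0,0,0],"claw": -1},{"slide": [6,0,-4],"angular": [0,0,0],"claw": -1},{"slide": [6,0,-4],"angular": [0,0,0],"claw": -1},{"slide": [7,0,-4],"angular": [0,0,0],"claw": -1},{"slide": [7,0,-3],"angular": [0,0,0],"claw": -1}])

```text
time: 4.8
ee_pos: [0.5063, -0.0248, 0.1383]
tcp_rot: [180.0, -0.0, 98.6]
wrist_force: [-0.5, -0.9, -0.9]
opening: -0.0003
grasp_force: 0.3
```

play_rows(increments=[{"slide": [7,0,-3],"angular": [0,0,0],"claw": -1},{"slide": [7,0,-3],"angular": [0,0,0],"claw": -1},{"slide": [7,0,-2],"angular": [0,0,0],"claw": -1},{"slide": [7,0,-2],"angular": [0,0,0],"claw": -1},{"slide": [7,0,-1],"angular": [0,0,0],"claw": -1},{"slide": [7,0,-1],"angular": [0,0,0],"claw": -1},{"slide": [7,0,0],"angular": [0,0,0],"claw": -1},{"slide": [7,0,0],"angular": [0,0,0],"claw": -1}])

```text
time: 5.6
ee_pos: [0.4979, 0.0305, 0.1498]
tcp_rot: [-180.0, 0.0, 98.6]
wrist_force: [0.3, -1.2, -1.3]
opening: -0.0003
grasp_force: 0.3
```

```bash
python3 -c "
from h import *
st()
a=bot.camera('scene')[110:270,220:410,::-1];b=bot.camera('top')[145:305,230:420,::-1]
v=np.hstack([cv2.resize(i,None,fx=2.1,fy=2.1) for i in(a,b)]).astype(float)*1.5
cv2.imwrite('pics/p3.png',np.clip(v,0,255).astype(np.uint8))"
```

```text
t 5.6 TCP stand [ -1.1   1.9 149.8] rot [-180.     0.    98.6] F [ 0.3 -1.2 -1.3]
```

View pics/p3.png

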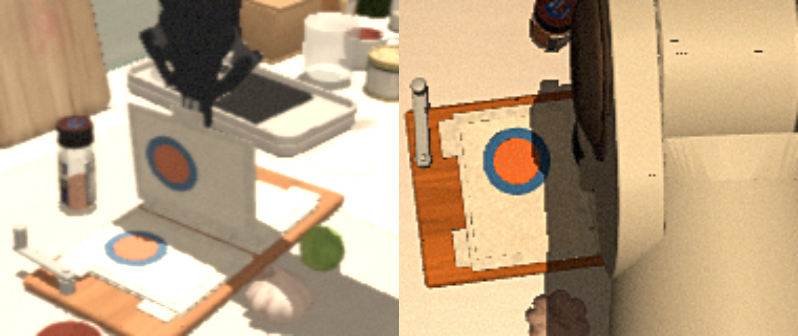

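The leaf is just past upright, with the fingertips behind its top edge. I'll follow it over and down.

play_rows(increments=[{"slide": [11,0,2],"angular": [0,0,0],"claw": -1},{"slide": [10,0,3],"angular": [0,0,0],"claw": -1},{"slide": [10,0,4],"angular": [0,0,0],"claw": -1},{"slide": [9,0,5],"angular": [0,0,0],"claw": -1},{"slide": [9,0,6],"angular": [0,0,0],"claw": -1},{"slide": [8,0,7],"angular": [0,0,0],"claw": -1},{"slide": [8,0,7],"angular": [0,0,0],"claw": -1},{"slide": [7,0,8],"angular": [0,0,0],"claw": -1}])

```text
time: 6.5
ee_pos: [0.487, 0.1018, 0.1072]
tcp_rot: [-180.0, -0.0, 98.6]
wrist_force: [1.0, -0.9, -0.1]
opening: -0.0002
grasp_force: 0.2
```

play_rows(increments=[{"slide": [6,0,9],"angular": [0,0,0],"claw": -1},{"slide": [5,0,9],"angular": [0,0,0],"claw": -1},{"slide": [4,0,10],"angular": [0,0,0],"claw": -1},{"slide": [3,0,9],"angular": [0,0,0],"claw": -1},{"slide": [2,0,8],"angular": [0,0,0],"claw": -1},{"slide": [0,0,2],"angular": [0,0,0],"claw": -1}])

```text
time: 7.1
ee_pos: [0.4837, 0.1209, 0.0597]
tcp_rot: [-179.9, 0.0, 98.6]
wrist_force: [0.2, -0.3, 0.7]
opening: 0.0001
grasp_force: 0.1
```

```bash
python3 -c "
from h import *
st()"
```

```text
t 7.1 TCP stand [-1.6 93.4 59.7] rot [-179.9    0.    98.6] F [ 0.2 -0.3  0.7]
```

play_rows(increments=[{"slide": [0,0,3],"angular": [0,0,0],"claw": -1},{"slide": [0,0,3],"angular": [0,0,0],"claw": -1},{"slide": [0,0,3],"angular": [0,0,0],"claw": -1},{"slide": [0,0,2],"angular": [0,0,0],"claw": -1},{"slide": [0,0,1],"angular": [0,0,0],"claw": -1},{"slide": [0,0,0],"angular": [0,0,0],"claw": -1}])

```text
time: 7.7
ee_pos: [0.4842, 0.1209, 0.0488]
tcp_rot: [-180.0, 0.0, 98.6]
wrist_force: [0.3, 0.0, -0.5]
opening: -0.0001
grasp_force: 0.0
```

play_rows(increments=[{"slide": [0,0,1],"angular": [0,0,0],"claw": -1},{"slide": [0,0,1],"angular": [0,0,0],"claw": -1},{"slide": [0,0,0],"angular": [0,0,0],"claw": -1}])

```text
time: 8.0
ee_pos: [0.4842, 0.1209, 0.0468]
tcp_rot: [-180.0, 0.0, 98.6]
wrist_force: [-0.1, -0.2, -0.4]
opening: -0.0002
grasp_force: 0.0
```

play_rows(increments=[{"slide": [0,0,1],"angular": [0,0,0],"claw": -1},{"slide": [0,0,0],"angular": [0,0,0],"claw": -1}])

```text
time: 8.2
ee_pos: [0.4843, 0.1209, 0.046]
tcp_rot: [180.0, 0.0, 98.6]
wrist_force: [0.1, -0.0, 1.5]
opening: 0.0007
grasp_force: 0.6
```

play_rows(increments=[{"slide": [0,0,0.7],"angular": [0,0,0],"claw": -1},{"slide": [0,0,0],"angular": [0,0,0],"claw": -1}])

```text
time: 8.4
ee_pos: [0.4843, 0.121, 0.0459]
tcp_rot: [180.0, -0.0, 98.6]
wrist_force: [-2.2, 0.2, 7.5]
opening: -0.0002
grasp_force: 3.6
```

Contact at tip height 27 mm with 7.5 N means the leaf is flat. I'll lift off and check.

play_rows(increments=[{"slide": [0,0,-10],"angular": [0,0,0],"claw": -1},{"slide": [0,0,-25],"angular": [0,0,0],"claw": -1},{"slide": [0,0,-35],"angular": [0,0,0],"claw": -1},{"slide": [0,0,-35],"angular": [0,0,0],"claw": -1},{"slide": [0,0,0],"angular": [0,0,0],"claw": -1}])

```text
time: 8.9
ee_pos: [0.4861, 0.1214, 0.1556]
tcp_rot: [179.6, -0.0, 98.6]
wrist_force: [0.3, -0.5, 0.8]
opening: 0.0001
grasp_force: 0.0
```

```bash
python3 -c "
from h import *
st();print(bot.get_obs()['q'].round(1))
a=bot.camera('scene')[110:290,210:410,::-1];b=bot.camera('top')[145:305,220:420,::-1]
v=np.hstack([cv2.resize(i,(400,340)) for i in(a,b)]).astype(float)*1.5
cv2.imwrite('pics/p4.png',np.clip(v,0,255).astype(np.uint8))"
```

```text
t 8.9 TCP stand [  0.9  93.5 155.6] rot [179.6  -0.   98.6] F [ 0.3 -0.5  0.8]
[14.  -3.  -8.5 84.1 -0.  95.4]
```

View pics/p4.png

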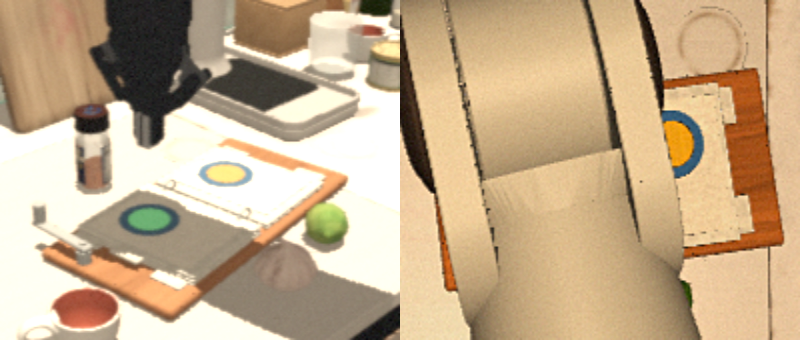

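The leaf lies flat on the left pages (green target facing up) and the keeper is untouched, with its knob at the far left. Next I'll move behind the knob and turn the tool so it can swing round with the keeper.

play_rows(increments=[{"slide": [30,33,0],"angular": [0,0,-8.2],"claw": -1},{"slide": [34,28,0],"angular": [0,0,-8.2],"claw": -1},{"slide": [32,26,0],"angular": [0,0,-8.2],"claw": -1},{"slide": [0,0,0],"angular": [0,0,-8.2],"claw": -1},{"slide": [0,0,0],"angular": [0,0,-8.2],"claw": -1},{"slide": [0,0,0],"angular": [0,0,-8.2],"claw": -1},{"slide": [0,0,0],"angular": [0,0,-8.2],"claw": -1},{"slide": [0,0,0],"angular": [0,0,-8.2],"claw": -1}])

```text
time: 9.8
ee_pos: [0.5388, 0.2359, 0.1486]
tcp_rot: [-179.9, -0.1, 164.5]
wrist_force: [0.5, 0.1, -0.2]
opening: -0.0002
grasp_force: 0.0
```

play_rows(increments=[{"slide": [0,0,0],"angular": [0,0,-8.2],"claw": -1},{"slide": [0,0,0],"angular": [0,0,-8.2],"claw": -1},{"slide": [0,0,0],"angular": [0,0,-8],"claw": -1},{"slide": [0,0,0],"angular": [0,0,0],"claw": -1}])

```text
time: 10.2
ee_pos: [0.5389, 0.2359, 0.1488]
tcp_rot: [-180.0, -0.1, -171.3]
wrist_force: [0.5, 0.3, -0.5]
opening: -0.0
grasp_force: 0.0
```

```bash
python3 -c "
from h import *
st();print(bot.get_obs()['q'].round(1))"
```

```text
t 10.2 TCP stand [ 70.1 198.9 148.8] rot [-1.800e+02 -1.000e-01 -1.713e+02] F [ 0.5  0.3 -0.5]
[23.6  9.5  3.8 84.5 -0.  14.9]
```

play_rows(increments=[{"slide": [-14,-5,0],"angular": [0,0,0],"claw": -1},{"slide": [-14.5,-5,0],"angular": [0,0,0],"claw": -1},{"slide": [0,-4,25],"angular": [0,0,0],"claw": -1},{"slide": [0,0,25],"angular": [0,0,0],"claw": -1},{"slide": [0,0,25],"angular": [0,0,0],"claw": -1},{"slide": [0,0,11],"angular": [0,0,0],"claw": -1},{"slide": [0,0,0],"angular": [0,0,0],"claw": -1},{"slide": [0,0,0],"angular": [0,0,0],"claw": -1}])

```text
time: 11.0
ee_pos: [0.5699, 0.2267, 0.0649]
tcp_rot: [180.0, 0.0, -171.5]
wrist_force: [0.5, 0.1, 0.5]
opening: -0.0002
grasp_force: 0.0
```

```bash
python3 -c "
from h import *
st()
for d in (18,21.5):
  s=np.radians(5);print(65*np.sin(s)-d*(np.cos(s)-1),65*(np.cos(s)-1)+d*np.sin(s))
a=bot.camera('scene')[165:305,190:330,::-1];b=bot.camera('top')[145:305,200:360,::-1]
v=np.hstack([cv2.resize(i,(400,400),interpolation=2) for i in(a,b)]).astype(float)*1.5
cv2.imwrite('pics/p5.png',np.clip(v,0,255).astype(np.uint8))"
```

```text
t 11.0 TCP stand [ 99.4 185.1  64.9] rot [ 180.     0.  -171.5] F [0.5 0.1 0.5]
5.733618712946361 1.3214587454213074
5.746937269625252 1.626503845038111
```

View pics/p5.png

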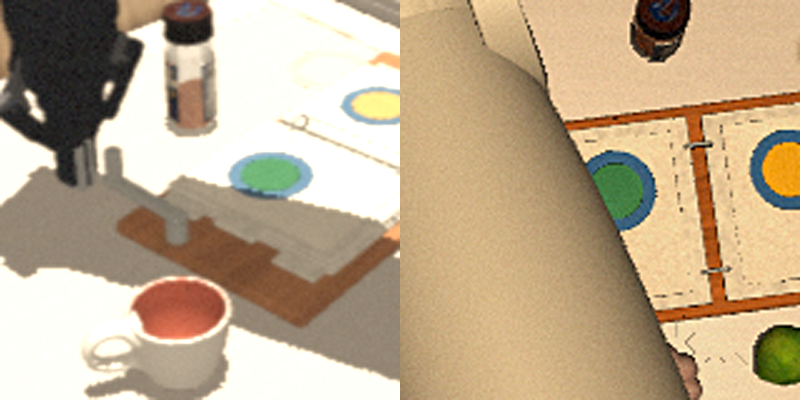

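The fingers stand beside the knob, on its outer side at its height. Now I'll swing round with the keeper.

play_rows(increments=[{"slide": [0,-3.5,0],"angular": [0,0,0],"claw": -1},{"slide": [0,-3,0],"angular": [0,0,0],"claw": -1},{"slide": [-1.6,-5.7,0],"angular": [0,0,5],"claw": -1},{"slide": [-1.6,-5.7,0],"angular": [0,0,5],"claw": -1},{"slide": [-1.6,-5.7,0],"angular": [0,0,5],"claw": -1},{"slide": [-1.6,-5.7,0],"angular": [0,0,5],"claw": -1},{"slide": [-1.6,-5.7,0],"angular": [0,0,5],"claw": -1},{"slide": [-1.6,-5.7,0],"angular": [0,0,5],"claw": -1}])

```text
time: 11.9
ee_pos: [0.5781, 0.1853, 0.0646]
tcp_rot: [180.0, 0.0, 158.4]
wrist_force: [-0.7, 0.7, 0.1]
opening: 0.0003
grasp_force: 0.2
```

```bash
python3 -c "
from h import *
st()
a=np.radians(30);print(35+65*np.cos(a)+21.5*np.sin(a),157-65*np.sin(a)+21.5*np.cos(a));print(bot.get_obs()['q'].round(1))"
```

```text
t 11.9 TCP stand [101.3 143.   64.6] rot [180.    0.  158.4] F [-0.7  0.7  0.1]
102.04165124598852 143.11954618136542
[17.8 13.1 -1.3 75.5  0.  39.4]
```

On track. Contact is light.

play_rows(increments=[{"slide": [-1.6,-5.7,0],"angular": [0,0,5],"claw": -1},{"slide": [-1.6,-5.7,0],"angular": [0,0,5],"claw": -1},{"slide": [-1.6,-5.7,0],"angular": [0,0,5],"claw": -1},{"slide": [-1.6,-5.7,0],"angular": [0,0,5],"claw": -1},{"slide": [-1.6,-5.7,0],"angular": [0,0,5],"claw": -1},{"slide": [-1.6,-5.7,0],"angular": [0,0,5],"claw": -1},{"slide": [-1.6,-5.7,0],"angular": [0,0,5],"claw": -1}])

```text
time: 12.6
ee_pos: [0.5636, 0.1471, 0.0647]
tcp_rot: [180.0, 0.0, 123.4]
wrist_force: [0.1, 0.1, -0.5]
opening: 0.0003
grasp_force: 0.2
```

play_rows(increments=[{"slide": [-1.6,-5.7,0],"angular": [0,0,5],"claw": -1},{"slide": [-1.6,-5.7,0],"angular": [0,0,5],"claw": -1},{"slide": [-0.8,-2.9,0],"angular": [0,0,2.5],"claw": -1},{"slide": [-0.8,-2.9,0],"angular": [0,0,2.5],"claw": -1},{"slide": [0,0,0],"angular": [0,0,0],"claw": -1}])

```text
time: 13.1
ee_pos: [0.5505, 0.1349, 0.0647]
tcp_rot: [180.0, 0.0, 108.5]
wrist_force: [-0.3, 0.8, 0.1]
opening: 0.0004
grasp_force: 0.0
```

```bash
python3 -c "
from h import *
st()
i=bot.camera_info('wrist');print(i['R'].round(2),i['t'].round(3))"
```

```text
t 13.1 TCP stand [66.6 97.3 64.7] rot [180.    0.  108.5] F [-0.3  0.8  0.1]
[[ 0.95  0.32 -0.  ]
 [ 0.3  -0.9   0.33]
 [ 0.1  -0.31 -0.95]] [-0.566 -0.026  0.191]
```

play_rows(increments=[{"slide": [-0.8,-2.9,0],"angular": [0,0,2.5],"claw": -1},{"slide": [-0.8,-2.9,0],"angular": [0,0,2.5],"claw": -1},{"slide": [-0.8,-2.9,0],"angular": [0,0,2.5],"claw": -1},{"slide": [-0.8,-2,0],"angular": [0,0,2.5],"claw": -1},{"slide": [0,0,0],"angular": [0,0,0],"claw": -1}])

```text
time: 13.6
ee_pos: [0.5411, 0.1293, 0.0645]
tcp_rot: [180.0, -0.0, 98.6]
wrist_force: [-0.4, 0.6, 0.8]
opening: -0.0003
grasp_force: 0.0
```

play_rows(increments=[{"slide": [0,-1,0],"angular": [0,0,0],"claw": -1},{"slide": [0,0,0],"angular": [0,0,0],"claw": -1}])

```text
time: 13.8
ee_pos: [0.5401, 0.1292, 0.0643]
tcp_rot: [180.0, -0.0, 98.7]
wrist_force: [-0.3, -0.2, -0.0]
opening: 0.0
grasp_force: 0.1
```

play_rows(increments=[{"slide": [0,-1,0],"angular": [0,0,0],"claw": -1},{"slide": [0,0,0],"angular": [0,0,0],"claw": -1}])

```text
time: 14.0
ee_pos: [0.539, 0.1291, 0.0642]
tcp_rot: [-180.0, -0.0, 98.6]
wrist_force: [0.1, 0.3, 0.5]
opening: 0.0001
grasp_force: 0.1
```

play_rows(increments=[{"slide": [0,-0.7,0],"angular": [0,0,0],"claw": -1},{"slide": [0,0,0],"angular": [0,0,0],"claw": -1}])

```text
time: 14.2
ee_pos: [0.5386, 0.129, 0.0643]
tcp_rot: [180.0, 0.0, 98.6]
wrist_force: [1.5, 0.3, -0.9]
opening: 0.0002
grasp_force: 0.7
```

play_rows(increments=[{"slide": [0,-0.4,0],"angular": [0,0,0],"claw": -1},{"slide": [0,0,0],"angular": [0,0,0],"claw": -1}])

```text
time: 14.4
ee_pos: [0.5383, 0.129, 0.0644]
tcp_rot: [180.0, -0.0, 98.6]
wrist_force: [3.7, 0.2, -0.3]
opening: 0.0001
grasp_force: 1.6
```

The force climbs steeply, so the keeper is at its stop. I'll back off, lift and clear out.

play_rows(increments=[{"slide": [0,6,0],"angular": [0,0,0],"claw": -1},{"slide": [0,10,0],"angular": [0,0,0],"claw": -1},{"slide": [0,4,-25],"angular": [0,0,0],"claw": -1},{"slide": [0,0,-45],"angular": [0,0,0],"claw": -1},{"slide": [0,0,-45],"angular": [0,0,0],"claw": -1},{"slide": [0,0,-45],"angular": [0,0,0],"claw": -1},{"slide": [-30,-15,-20],"angular": [0,0,0],"claw": -1},{"slide": [-40,-20,0],"angular": [0,0,0],"claw": -1}])

```text
time: 15.2
ee_pos: [0.5351, 0.058, 0.2475]
tcp_rot: [179.7, -0.0, 98.7]
wrist_force: [0.7, -0.7, -0.5]
opening: -0.0002
grasp_force: 0.0
```

play_rows(increments=[{"slide": [-45,-25,0],"angular": [0,0,0],"claw": -1},{"slide": [-45,-25,0],"angular": [0,0,0],"claw": -1},{"slide": [-45,-25,0],"angular": [0,0,0],"claw": -1},{"slide": [-45,-25,0],"angular": [0,0,0],"claw": -1},{"slide": [-45,-25,0],"angular": [0,0,0],"claw": -1},{"slide": [-45,-25,0],"angular": [0,0,0],"claw": -1},{"slide": [-40,-20,0],"angular": [0,0,0],"claw": -1},{"slide": [0,0,0],"angular": [0,0,0],"claw": -1}])

```text
time: 16.0
ee_pos: [0.4134, -0.2705, 0.2439]
tcp_rot: [-179.9, 0.0, 98.3]
wrist_force: [0.1, -0.3, -0.6]
opening: -0.0002
grasp_force: 0.0
```

```bash
python3 -c "
from h import *
st()
b0=bot.camera('top')[:,:,::-1];cv2.imwrite('pics/topend.png',b0)
a=bot.camera('scene')[165:305,210:410,::-1];b=b0[145:310,170:430]
v=np.hstack([cv2.resize(a,(400,280)),cv2.resize(b,(400,280))]).astype(float)*1.5
cv2.imwrite('pics/p6.png',np.clip(v,0,255).astype(np.uint8))
for n,q in dict(knob=s2w(35,92,59),piv=s2w(35,157,36),c1=s2w(-85,170,14),c2=s2w(-85,-170,14)).items():
  p=proj('top',q);print(n,p.round(1),((p-[170,145])*[400/260,280/165]+[400,0]).round(0))
hsv=cv2.cvtColor(b0,cv2.COLOR_BGR2HSV)
m=cv2.inRange(hsv,(5,110,60),(16,255,255));m[:170]=0;m[290:]=0;m[:,:228]=0;m[:,418:]=0
k=cv2.morphologyEx(m,cv2.MORPH_OPEN,np.ones((3,3)))
n,l,s,_=cv2.connectedComponentsWithStats(k)
for i in range(1,n):
    if s[i,4]<150: k[l==i]=0
ys,xs=np.nonzero(k);P=np.array([ray('top',x,y,0.014)[:2]*1000 for x,y in zip(xs,ys)],np.float32)
print(cv2.minAreaRect(P))"
```

```text
t 16.0 TCP stand [-129.4 -283.1  243.9] rot [-179.9    0.    98.3] F [ 0.1 -0.3 -0.6]
knob [273.8 213.9] [560. 117.]
piv [240.7 219.5] [509. 126.]
c1 [242.  281.9] [511. 232.]
c2 [412.3 259.7] [773. 195.]
((499.41351318359375, 28.099929809570312), (170.0666961669922, 340.4659729003906), 8.661844253540039)
```

View pics/p6.png

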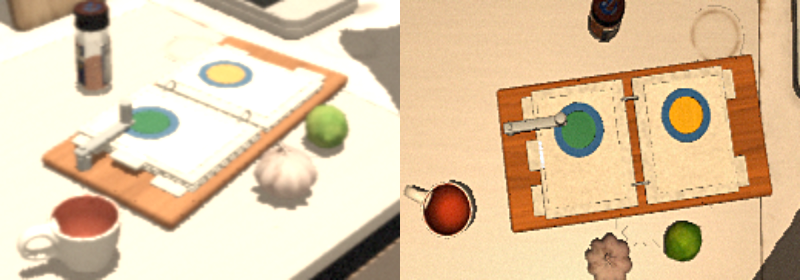

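The leaf is flat under the keeper, the knob is at its predicted stop (560,117 in this crop), and neither the stand nor its neighbours have moved. Handing in.

```bash
python3 -c "
from workcell import bot
print(bot.job_done())"
```

```text
the job is handed in; nothing more can be done
None
```

The job is handed in: the leaf lies flat on the left pages, the keeper was then pushed fully in over it, the stand and the things around it stayed in place, and the hand is clear at about 16 s.

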